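# Load a phone cell into the bench tester and work its pedal

## Robot

A 6-joint arm with a two-finger parallel gripper is mounted at the origin on a cart in front of the work surface, level with it; the furniture and walls round the work are solid. World frame = base frame: x ahead of the robot, y to its left, z up, the work surface at z = 0. Lengths are in m, angles in rad, forces in N, time in s.
With the tool pointing down it reaches from about 0.325 to 0.775 m from the base axis. Payload 5.5 kg.
Tool frame: the origin (TCP) lies at the very end of the fingers, on their centre line; the grasp point (between the pads) lies 19 mm behind it; z points along the fingers, y is the line along which they close (so a half turn about z gives the same grasp; the last joint's range is limited). The gripper opens to 85 mm and grips with 20 to 120 N. Pads are 22 mm wide; open, the fingers measure 114 mm over their backs; the gripper's body (76 mm by 85 mm) begins 54 mm behind the grasp point. The pads swing forward as they close: fully open they stand 13 mm farther back than shut.
Start: joints at [1.23, 0.091, 1.231, -0, 1.82, -0.057], TCP at [0.168, 0.576, 0.231] pointing down, gripper open.
Joint ranges: [-2.87, 2.87], [-0.86, 2.18], [0.17, 2.46], [-1.51, 4.65], [0.06, 2.69], [-2.65, 2.65]. Speed limits (rad/s): [2.57, 2.57, 3.01, 3.14, 3.14, 3.14].

## Interface

Orientations are given as a rotation vector (axis times angle).
In Python, from plant import robot, eyes gives the robot as it stands. The module is installed in compiled form; this text tells all that it offers.
- The arm moves only by the tool run_rows, called after "Emit:" in YAML: its name, and indented under it one key for each argument. Schema: {"type":"object","properties":{"deltas":{"type":"object","properties":{"sx":{"type":"array","items":{"type":"number"},"minItems":1,"maxItems":12},"sy":{"type":"array","items":{"type":"number"},"minItems":1,"maxItems":12},"sz":{"type":"array","items":{"type":"number"},"minItems":1,"maxItems":12},"spin":{"type":"array","items":{"type":"number"},"minItems":1,"maxItems":12},"finger_gap":{"type":"array","items":{"type":"number"},"minItems":1,"maxItems":12}},"additionalProperties":false,"required":["sx","sy","sz","spin","finger_gap"]},"grip_force":{"type":"number"},"only":{"type":"string"},"quiet":{"type":"boolean"},"lines":{"type":"string"}},"required":["deltas"],"additionalProperties":false}. deltas is an object with one list for each field, all of the same length, 1 to 12, a row being the entries at one place: sx, sy, sz (the shift in a scale on which 1.0 is 1000 mm), spin (a turn about the tool's z in normalised numbers (1 is pi rad)), finger_gap (the finger opening in m); each row is the pose to reach, as a shift and turn from the pose commanded when the call began, along the tool's axes at that moment; what a row does not reach only later rows make up. A row lasts 1/8 s, in which the tool goes at most 0.0625 m and 0.188 rad, less where a joint would pass 70% of its speed; a pose out of reach is approached as far as the arm can. The fingers move at their own pace and stop on an object; grip_force is the grip in N (left out, the last holds). Time passes only in rows, so rows that do not move let the fingers close. The tool returns the time, the measured TCP pose, the force, the opening and the grip force at its end. only (a regular expression) keeps the lines of the reply that match it, lines (a string "A,B") keeps lines A to B, and quiet returns only ok. No shift or turn number may pass 1 either way. Input that does not fit is refused with a message, and nothing moves.
- robot.observe(): the state, without advancing time (a new reading comes with each control period).
- eyes.capture(name): name is "side" or "top" or "wrist"; returns a dict with "color" (480x640x3 uint8, blue, green, red), "z_map" (480x640 float32, m along the optical axis (not along the pixel's ray), 0 where there is no reading), "camera_matrix" (3x3 intrinsics, pixels), "dist" ([k1, k2, p1, p2, k3] as OpenCV has them; the pictures are not rectified), "R" (3x3) and "t" (3): a world point X has camera coordinates R X + t. Camera axes: x right, y down, z forward; pixel columns grow to the right and rows downward; lengths in m; the calibration is good to about 2 mm. A picture is of the moment at which its call begins.
- robot.hand_in(): hands the job in; it is judged then, once.
Trained networks look in the newest picture that a camera, given by its name, has taken for a name from the list of things; names that differ only in an ending like _2 or _b are one class to them, and where a whole thing is asked for, a point or a joint stands for the part that bears it (a point fixed in the world has none). Each returns a list of dicts, best first, with "score" (0 to 1); they miss things now and then, are a little off and sometimes report something else, mostly with a low value. They report only what shows in the picture. A call takes as long as a camera call. They do not tell look-alikes from the thing itself.
- eyes.find_in(name, camera): "location" ([x, y, z] in m, in world coordinates, good to about 4 mm: the middle of the surface that is visible of it).
- eyes.silhouettes(name, camera): "pixels" (480x640 bool, what is visible of it).
The state is a dict: "clock": time; "joints": joint angles; "dq": joint speeds; "joint_efforts": joint torques, N m; "position": TCP position; "ee_rot": TCP orientation; "contact_force": force on the tool from outside, world axes, zero at the start; "ft_torque": the same for the moment, N m; "grip_width": finger opening in m; "grip_force": force on a finger pad.
Only numpy, scipy, OpenCV 4.12 (cv2) and the standard library are available. Lean on these libraries where they do the work, as an engineer would, in place of code of your own. Each camera call takes 0.05 s, during which the arm holds its last target. There are 200 camera calls.

## Task

Test the flat black phone cell: take it off its yellow stand and slide it, gold terminal end first, along the rail into the slot of the blue tester until it is fully home against the stop, and let go of it. Then press the tester's red spring pedal all the way down to its stop with the gripper, keep it down for about a second, and let it come back up. Leave the cell in the slot and do not disturb the opened phone, mug, jar or tape roll.

Things in the scene. Friction and masses are not known exactly. Their poses are not given: they have to be found in the camera images.
- cell: Flat black phone battery cell, 98 mm long (x), 40 wide (y), 5 thick, 35 to 70 g. Origin: centre of its underside; +x points to the gold terminal end. The last 6 mm there (x = 43 to 49 mm) is a thin tab that touches nothing: the solid body, x = -49 to +43 mm, is what meets the stop. Starts lying on the yellow stand within a few mm of centred.
- cell_tab (a point): Tip of the cell's gold terminal end: x = +49 mm, half thickness, in the cell's frame.
- cell_stand: Fixed yellow plastic block, 88 mm long (x), 26 mm wide (y), 22 mm high, narrower than the cell so that fingers can straddle it beside the cell's long edges. Origin: centre of its underside.
- tester: Blue and dark metal cell tester, fixed, 195 mm deep (x), 205 wide (y). Origin on the table; x into the slot (away from the robot at yaw 0), y left, z up. Blue head: x = -20 to 70, y = 0 to 90 mm, top z = 62 mm; a contact carrier on it, up to z = 80 mm, sinks 6 mm with the pedal and never touches the cell. When the cell is home its origin is at [-27, 45, 24] mm.
- rail_front (a point): Front end of the aluminium rail's top face, [-90, 45, 24] mm in the tester's frame. The cell slides on this rail, which runs from here along x to the stop. It is 26 mm wide, narrower than the cell, so fingers can straddle it: the table or (behind x = -40 mm) a 12 mm high base plate is below them.
- slot_mouth (a point): Centre of the slot mouth on the head's front face, [-20, 45, 26.5] mm in the tester's frame (same axes). White funnel plates: mouth 52 mm wide, 16 mm high above the rail, narrowing within 14 mm to a slot 44 mm wide and 9 mm high (z = 24 to 33 mm). The stop is 36 mm behind the mouth; the cell's rear 56 mm stays outside.
- slot_end (a point): Where the tip of the cell's terminal end (cell_tab) is when the cell is home: [22, 45, 26.5] mm in the tester's frame. Its axes are the tester's.
- pedal_pad (a point): Centre of the top of the red pedal's black ribbed pad (70 mm long, 56 wide), right of the slot (-y). At rest it slopes, front edge high, this point at [-50, -75, 67] mm in the tester's frame; at the stop it is level, this point at [-55, -75, 36] mm.
- pedal (a joint): Angle of the spring pedal, rad: 0 at rest (up), 0.30 at its stop (fully down). It hinges about a level axis (along the tester's y) at x = 50, z = 34 mm in the tester's frame, behind the pad. At the pad's centre it needs about 4 N to start and 10 N at the stop; it springs back up when let go.
- phone: Opened phone, 144 x 72 x 8 mm, loose, lying flat. Origin: centre of its underside. Bystander.
- cup: Blue and white mug, 78 mm across, 92 mm high, loose. Origin: centre of its underside. Bystander.
- jar: Cream jar with a red lid, 44 mm across, 40 mm high, loose. Origin: centre of its underside. Bystander.
- tape: Roll of amber tape, 96 mm across, 25 mm high, loose, lying flat. Origin: centre of its underside. Bystander.
Mind the look-alikes: they are no part of the job. Of the things like the cell, leave any that is turquoise; of the rest the smaller one is meant.

How it is judged:
On the way, in this order (a step that is already met when the one before it is completed fails the run):
1. the cell is fully home in the slot and let go (distance between cell_tab and slot_end below 0.006 m and angle between the x axis of cell and the x axis of tester, either way round below 0.1 rad and contact force between the fingers and cell below 0.2 N and value of joint pedal below 0.1 rad), for 0.2 s.
2. with the cell home, the pedal is held down at its stop for half a second (distance between cell_tab and slot_end below 0.006 m and angle between the x axis of cell and the x axis of tester, either way round below 0.1 rad and value of joint pedal above 0.275 rad), for 0.5 s.
At the end, for the whole second after the job is handed in: The cell rests in the tester's slot, gold end in, its terminal tip within 6 mm of slot_end and its length within 0.1 rad of the slot's direction; the pedal is back up (below 0.03 rad) (distance between cell_tab and slot_end below 0.006 m and angle between the x axis of cell and the x axis of tester, either way round below 0.1 rad and value of joint pedal below 0.03 rad and linear speed of cell below 0.01 m/s); the robot touches nothing.
It fails at once if the opened phone is pushed more than 25 mm (distance of phone from where it was at the start of the episode above 0.025 m).
It fails at once if the mug is pushed more than 25 mm (distance of cup from where it was at the start of the episode above 0.025 m).
It fails at once if the jar is pushed more than 25 mm (distance of jar from where it was at the start of the episode above 0.025 m).
It fails at once if the tape roll is pushed more than 25 mm (distance of tape from where it was at the start of the episode above 0.025 m).
It also fails if it takes over 51 s, if anything falls off the work surface, if the arm or the gripper's body presses on something with over 40 N, if the wrist force passes 120 N, or if a joint passes its speed limit or range.

## Working session

There is one attempt and no reset: what is moved stays moved. The work goes in short steps, Python scripts to look and compute and a tool call to move; the robot and the scene stay as the last step left them, time stands still between calls to the robot, and variables do not carry over. Pictures are saved under pics/ and viewed, at most 10 in all, crops included, and the job is handed in when it is done.

```bash
mkdir -p pics; cat > h.py <<'E'
import numpy as np, cv2
from plant import robot, eyes
def world(c,mask):
    v,u=np.nonzero(mask&(c["z_map"]>0)); z=c["z_map"][v,u]
    p=cv2.undistortPoints(np.c_[u,v].astype(np.float32)[:,None],c["camera_matrix"],np.array(c["dist"]))[:,0]
    P=np.c_[p*z[:,None],z]
    return (P-c["t"])@c["R"]
E
python3 - <<'E'
from h import *
np.set_printoptions(precision=4,suppress=True)
print(robot.observe())
for cam in("top","side"):
    c=eyes.capture(cam); cv2.imwrite(f"pics/{cam}0.png",c["color"])
    for n in ["cell","cell_stand","tester","pedal_pad","phone","cup","jar","tape"]:
        print(cam,n,[(np.round(d["location"],4),round(d["score"],2)) for d in eyes.find_in(n,cam)][:4])
E
```

```text
{'clock': 0.0, 'joints': array([ 1.2303,  0.0918,  1.2319,  0.    ,  1.8198, -0.0567]), 'dq': array([-0.0005,  0.0003,  0.0016, -0.0007, -0.0001, -0.0027]), 'joint_efforts': array([  0.0002, -45.8709, -41.8036,  -0.0001,   0.0111,   0.    ]), 'position': array([0.1679, 0.5757, 0.2301]), 'ee_rot': array([-0.4442, -3.1096,  0.003 ]), 'contact_force': array([0.0402, 0.8014, 0.4331]), 'ft_torque': array([ 0.0445, -0.0449,  0.0449]), 'grip_force': 0.0, 'grip_width': 0.08513310787203937}
top cell [(array([0.4555, 0.3208, 0.0257]), 0.89), (array([0.4519, 0.1893, 0.0071]), 0.85), (array([0.602 , 0.2656, 0.0042]), 0.74)]
top cell_stand [(array([0.7568, 0.2801, 0.0399]), 0.38)]
top tester [(array([0.6387, 0.0106, 0.0223]), 0.96), (array([ 0.6186, -0.0459,  0.061 ]), 0.43)]
top pedal_pad [(array([ 0.6181, -0.0472,  0.0579]), 0.78)]
top phone []
top cup [(array([ 0.6308, -0.5004,  0.0511]), 0.86)]
top jar [(array([0.7598, 0.2778, 0.0387]), 0.66)]
top tape [(array([0.5792, 0.5001, 0.026 ]), 0.89), (array([0.6421, 0.0097, 0.0217]), 0.54)]
side cell [(array([0.5943, 0.2675, 0.0037]), 0.9), (array([0.442 , 0.1908, 0.009 ]), 0.84), (array([0.4672, 0.3305, 0.0262]), 0.82)]
side cell_stand [(array([0.4467, 0.3278, 0.0061]), 0.8), (array([0.6534, 0.1142, 0.0629]), 0.59)]
side tester [(array([0.6574, 0.1146, 0.0617]), 0.55)]
side pedal_pad [(array([0.4459, 0.3289, 0.006 ]), 0.55)]
side phone [(array([ 0.4336, -0.2855,  0.0077]), 0.96)]
side cup [(array([ 0.6135, -0.4676,  0.0591]), 0.94)]
side jar [(array([0.7551, 0.2979, 0.0266]), 0.54)]
side tape [(array([0.5749, 0.5002, 0.0176]), 0.66)]
```

View pics/top0.png

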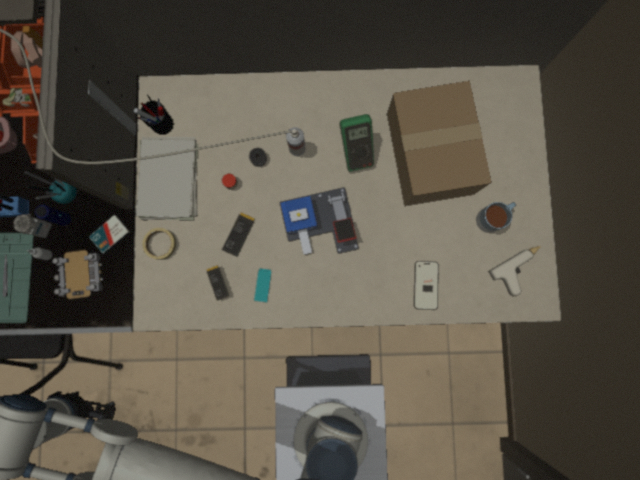

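View pics/side0.png

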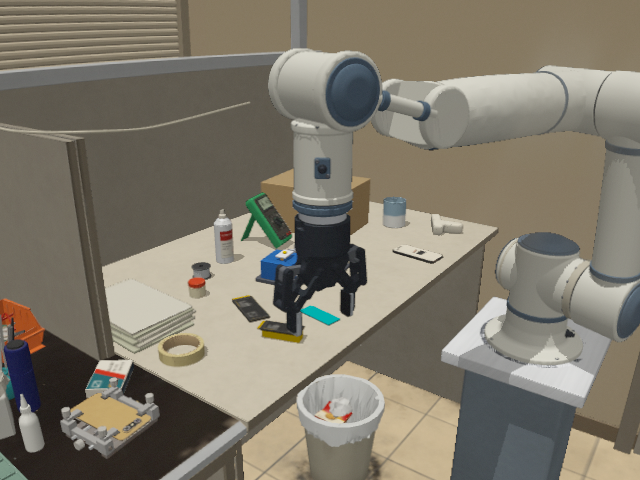

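The top view shows the cell on its stand at about (218,283), with the bigger black look-alike at (238,235) and the turquoise one at (262,285). The tester head is at (300,215), its rail runs to (306,250), and the pedal is at (345,232). The side view agrees, with the stand at (280,332).

```bash
python3 - <<'E'
from h import *
np.set_printoptions(precision=4,suppress=True)
c=eyes.capture("top"); w=eyes.capture("wrist")
a=cv2.resize(c["color"][175:310,195:365],None,fx=4.6,fy=4.4,interpolation=cv2.INTER_CUBIC); cv2.imwrite("pics/topcrop.png",a); cv2.imwrite("pics/wrist0.png",w["color"])
for cam,cc in(("top",c),("wrist",w)):
  for d in eyes.silhouettes("cell",cam):
    P=world(cc,d["pixels"]); m=np.median(P,0); 
    (cx,cy),s,ang=cv2.minAreaRect((P[:,:2]*1000).astype(np.float32)); print(cam,d["score"],m,len(P),cx,cy,s,ang)
hsv=cv2.cvtColor(c["color"],cv2.COLOR_BGR2HSV)
P=world(c,np.ones((480,640),bool)&(c["z_map"]>0))
# pixels of tester
def sel(name,lo,hi,zlo,zhi,box):
  m=cv2.inRange(hsv,np.array(lo),np.array(hi))>0
  b=np.zeros_like(m); b[box[0]:box[1],box[2]:box[3]]=1
  P=world(c,m&b); P=P[(P[:,2]>zlo)&(P[:,2]<zhi)]
  if len(P)<4: print(name,len(P));return
  print(name,len(P),np.median(P,0),cv2.minAreaRect((P[:,:2]*1000).astype(np.float32)))
sel("blue head",(100,100,40),(130,255,255),.05,.09,(185,245,270,330))
sel("rail",(0,0,140),(180,60,255),.015,.035,(232,262,295,320))
E
```

```text
top 0.94 [0.4609 0.3214 0.026 ] 431 462.293701171875 324.22637939453125 (104.27733612060547, 43.77641296386719) 25.62775421142578
top 0.71 [0.4522 0.1899 0.0041] 417 450.76116943359375 191.09439086914062 (41.135780334472656, 98.22684478759766) 79.44493103027344
top 0.66 [0.6041 0.2615 0.0056] 777 606.3578491210938 263.0989990234375 (57.90837860107422, 132.1503448486328) 64.3656005859375
top 0.56 [0.5831 0.4968 0.0203] 494 584.38134765625 499.8171691894531 (103.69570922851562, 93.69898986816406) 50.69807052612305
wrist 0.64 [0.4451 0.2034 0.005 ] 139 442.5750732421875 200.1245574951172 (23.938783645629883, 19.01471519470215) 76.12647247314453
blue head 701 [0.6554 0.0757 0.0618] ((652.3546752929688, 75.23627471923828), (90.75244140625, 88.4168701171875), 11.418160438537598)
rail 168 [0.5703 0.0597 0.023 ] ((573.0840454101562, 60.38677215576172), (64.32061004638672, 24.640037536621094), 12.630446434020996)
```

View pics/topcrop.png

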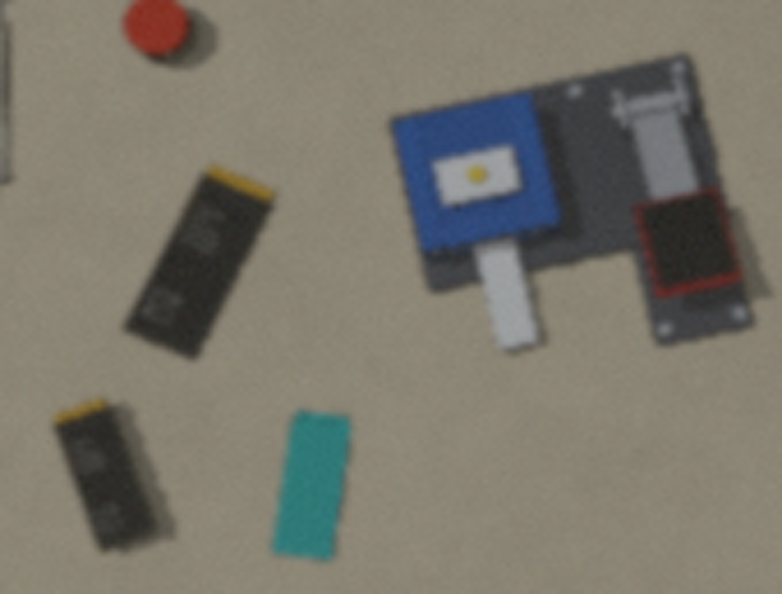

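View pics/wrist0.png

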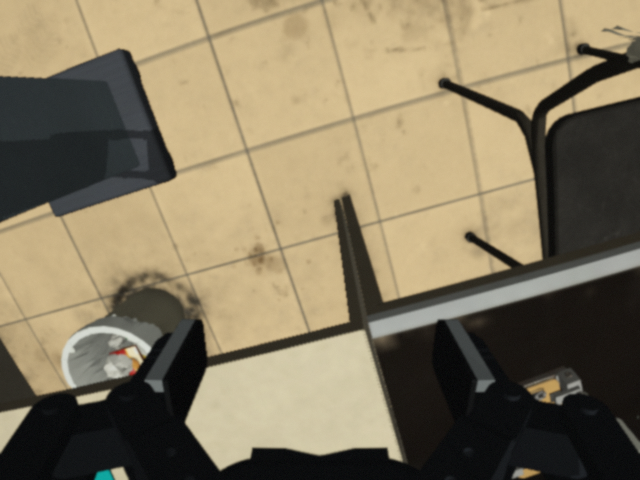

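The gold end points forward and left, at a yaw of about 0.33. The tester's yaw is about 0.2, and its head and rail measurements agree. I'll move to a viewpoint just ahead of the cell.

Units first: turns go in shares of pi rad. So -0.61 rad is -0.1942.

Emit:
run_rows:
  deltas: {"sx":[-0.05, -0.1, -0.15, -0.2, -0.25, -0.3, -0.35, -0.4, -0.406, -0.406, -0.406], "sy":[-0.015, -0.03, -0.046, -0.062, -0.078, -0.093, -0.108, -0.124, -0.124, -0.124, -0.124], "sz":[0, 0, 0, 0, 0, 0, 0, 0, 0, 0, 0], "spin":[-0.0255, -0.0509, -0.0764, -0.1019, -0.1273, -0.1528, -0.1751, -0.1942, -0.1942, -0.1942, -0.1942], "finger_gap":[0.085, 0.085, 0.085, 0.085, 0.085, 0.085, 0.085, 0.085, 0.085, 0.085, 0.085]}

```text
clock: 2.48
position: [0.5221, 0.3442, 0.2315]
ee_rot: [0.512, -3.1, -0.001]
contact_force: [0.4, 0.2, -0.8]
grip_width: 0.0852
grip_force: 0.0
```

```bash
python3 - <<'E'
from h import *
np.set_printoptions(precision=4,suppress=True)
o=robot.observe(); print(o["position"],o["ee_rot"],o["joints"],o["clock"])
w=eyes.capture("wrist"); cv2.imwrite("pics/wrist1.png",w["color"])
for d in eyes.silhouettes("cell","wrist"):
    P=world(w,d["pixels"]); m=np.median(P,0)
    print(d["score"],m,len(P),cv2.minAreaRect((P[:,:2]*1000).astype(np.float32)))
E
```

```text
[0.5221 0.3442 0.2315] [ 0.512  -3.0995 -0.0007] [ 0.5283  0.1605  1.1552  0.0004  1.8258 -1.3698] 2.475
0.86 [0.4557 0.3206 0.0274] 5948 ((459.5937805175781, 321.44696044921875), (106.15021514892578, 44.78598403930664), 19.691089630126953)
0.86 [0.5988 0.2641 0.0068] 6679 ((606.234375, 262.16827392578125), (55.12561798095703, 134.02239990234375), 64.50330352783203)
0.7 [0.4467 0.1914 0.0053] 5494 ((449.1378173828125, 189.18955993652344), (43.08327102661133, 100.7999038696289), 81.39037322998047)
```

View pics/wrist1.png

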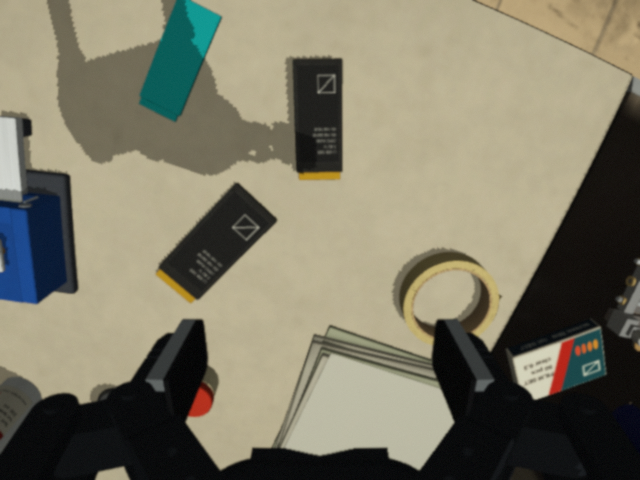

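The wrist view shows the cell on its stand at (318,118), with the gold end at (320,176) nearest the gripper. I'll refine the pose using only points on the cell's top face.

```bash
python3 - <<'E'
from h import *
np.set_printoptions(precision=4,suppress=True)
w=eyes.capture("wrist")
for d in eyes.silhouettes("cell","wrist"):
    k=cv2.erode(d["pixels"].astype(np.uint8),np.ones((3,3)))>0
    P=world(w,k); m=np.median(P,0)
    if m[2]<.02: continue
    P=P[abs(P[:,2]-m[2])<.004]; mu=P[:,:2].mean(0); U=np.linalg.svd(P[:,:2]-mu,full_matrices=False)[2]; a=np.arctan(U[0,1]/U[0,0])
    q=(P[:,:2]-mu)@np.c_[[np.cos(a),np.sin(a)],[-np.sin(a),np.cos(a)]]
    print(mu,m,np.degrees(a),np.percentile(q,[1,99],axis=0),cv2.minAreaRect((P[:,:2]*1000).astype(np.float32)))
    lo=(np.percentile(q,1,axis=0)+np.percentile(q,99,axis=0))/2
    ctr=mu+lo@np.array([[np.cos(a),np.sin(a)],[-np.sin(a),np.cos(a)]]); print("ctr",ctr)
    o=robot.observe(); R=cv2.Rodrigues(o["ee_rot"])[0]
    g=ctr-.030*np.array([np.cos(a),np.sin(a)])
    print("tool delta",R.T@(np.r_[g,.010]-o["position"]), "toolyaw",np.degrees(np.arctan2(-R[1,0],-R[0,0])))
E
```

```bash
cat > m.py <<'E'
from h import *
np.set_printoptions(precision=4,suppress=True)
w=eyes.capture("wrist")
hsv=cv2.cvtColor(w["color"],cv2.COLOR_BGR2HSV)
V,U_=np.mgrid[:480,:640]
dark=((w["color"].max(2)<75)|((hsv[...,1]>150)&(hsv[...,0]<32)))&(V<200)&(U_>280)&(U_<360)
P=world(w,dark); P=P[(P[:,2]>.022)&(P[:,2]<.034)]
print(len(P),np.median(P,0),cv2.minAreaRect((P[:,:2]*1000).astype(np.float32)))
(cx,cy),(a1,a2),an=cv2.minAreaRect((P[:,:2]*1000).astype(np.float32))
a=np.radians(an if a1>a2 else an-90)
ctr=np.array([cx,cy])/1000
mu=P[:,:2].mean(0);a_=np.linalg.svd(P[:,:2]-mu,full_matrices=False)[2][0];print("mean",mu,"svd",np.degrees(np.arctan(a_[1]/a_[0])))
o=robot.observe(); R=cv2.Rodrigues(o["ee_rot"])[0]
g=ctr-.030*np.array([np.cos(a),np.sin(a)])
print("ctr",ctr,"yaw",np.degrees(a),"tool delta",R.T@(np.r_[g,.010]-o["position"]),"toolyaw",np.degrees(np.arctan2(-R[1,0],-R[0,0])))
E
python3 m.py
```

```text
5316 [0.4561 0.32   0.0274] ((458.4930419921875, 320.6015625), (97.38482666015625, 38.785789489746094), 19.565881729125977)
mean [0.4571 0.32  ] svd 20.323696407469257
ctr [0.4585 0.3206] yaw 19.565881729125977 tool delta [ 0.0981 -0.002   0.2215] toolyaw 18.759709182465897
```

Converted, -0.02 rad is -0.0064.

Emit:
run_rows:
  deltas: {"sx":[0.05, 0.098, 0.098, 0.098, 0.098, 0.098, 0.098, 0.098, 0.098], "sy":[-0.001, -0.002, -0.002, -0.002, -0.002, -0.002, -0.002, -0.002, -0.002], "sz":[0.03, 0.06, 0.11, 0.16, 0.19, 0.21, 0.219, 0.219, 0.219], "spin":[-0.0064, -0.0064, -0.0064, -0.0064, -0.0064, -0.0064, -0.0064, -0.0064, -0.0064], "finger_gap":[0.085, 0.085, 0.085, 0.085, 0.085, 0.085, 0.085, 0.085, 0.085]}

```text
clock: 3.85
position: [0.4317, 0.3106, 0.0139]
ee_rot: [-0.541, 3.092, 0.002]
contact_force: [-0.6, -0.2, 0.8]
grip_width: 0.0852
grip_force: 0.0
```

Emit:
run_rows:
  deltas: {"sx":[0, 0, 0, 0, 0, 0, 0], "sy":[0, 0, 0, 0, 0, 0, 0], "sz":[0, 0, 0, 0, 0, 0, 0], "spin":[0, 0, 0, 0, 0, 0, 0], "finger_gap":[0.03, 0.03, 0.03, 0.03, 0.03, 0.03, 0.03]}
  grip_force: 25

```text
clock: 4.72
position: [0.4311, 0.3102, 0.0129]
ee_rot: [-0.541, 3.094, 0.001]
contact_force: [-1.8, 0.5, 6.3]
grip_width: 0.0393
grip_force: 25.6
```

Converted, 0.148 rad is 0.0471.

Emit:
run_rows:
  deltas: {"sx":[0, 0, -0.01, -0.03, -0.055, -0.08, -0.105, -0.13, -0.15, -0.165, -0.165, -0.165], "sy":[0, 0, -0.02, -0.06, -0.105, -0.15, -0.195, -0.24, -0.285, -0.304, -0.304, -0.304], "sz":[-0.02, -0.06, -0.11, -0.15, -0.18, -0.21, -0.23, -0.237, -0.237, -0.237, -0.237, -0.237], "spin":[0, 0, 0, 0.0064, 0.0159, 0.0255, 0.035, 0.0471, 0.0471, 0.0471, 0.0471, 0.0471], "finger_gap":[0.03, 0.03, 0.03, 0.03, 0.03, 0.03, 0.03, 0.03, 0.03, 0.03, 0.03, 0.03]}

```text
clock: 6.22
position: [0.6887, 0.0806, 0.2496]
ee_rot: [0.311, -3.126, -0.0]
contact_force: [0.4, 0.0, -0.7]
grip_width: 0.0391
grip_force: 25.3
```

```bash
python3 - <<'E'
from h import *
np.set_printoptions(precision=4,suppress=True)
w=eyes.capture("wrist"); cv2.imwrite("pics/wrist2.png",w["color"])
c=eyes.capture("top"); hsv=cv2.cvtColor(w["color"],cv2.COLOR_BGR2HSV)
def rep(n,m,zl,zh):
    P=world(w,m); P=P[(P[:,2]>zl)&(P[:,2]<zh)]
    if len(P)>20: print(n,len(P),np.median(P,0),cv2.minAreaRect((P[:,:2]*1000).astype(np.float32)))
rep("blue",cv2.inRange(hsv,np.array((100,100,40)),np.array((130,255,255)))>0,.055,.07)
rep("rail",cv2.inRange(hsv,np.array((0,0,120)),np.array((180,60,255)))>0,.019,.029)
print(robot.observe())
E
```

```text
blue 9432 [0.6508 0.0753 0.0624] ((651.3357543945312, 75.54158020019531), (89.22999572753906, 89.54146575927734), 11.364889144897461)
rail 2961 [0.5761 0.0615 0.0243] ((719.9534301757812, 213.63150024414062), (689.62060546875, 303.338134765625), 79.19192504882812)
{'clock': 6.325, 'joints': array([ 0.068 ,  0.3617,  0.8866,  0.0002,  1.8927, -1.7022]), 'dq': array([ 0.0025, -0.0047,  0.0019, -0.0001, -0.0036, -0.0031]), 'joint_efforts': array([ -0.4406, -56.8935, -41.6116,  -0.023 ,  -0.0256,   0.0033]), 'position': array([0.6885, 0.081 , 0.2501]), 'ee_rot': array([-0.3127,  3.1254,  0.0003]), 'contact_force': array([-0.3942,  0.2272, -0.6655]), 'ft_torque': array([-0.0357,  0.0679, -0.0009]), 'grip_force': 25.32344877719879, 'grip_width': 0.03917268721859631}
```

View pics/wrist2.png

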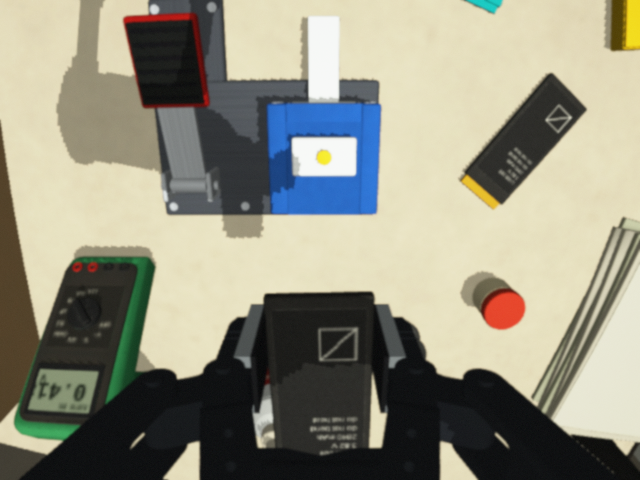

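The wrist view shows the cell held straight between the fingers, with its rear edge at about row 295. The tester head is at (325,158), the rail at (322,60), and the pedal pad at (167,60). I'll measure the cell in the hand and work out the approach.

```bash
python3 - <<'E'
from h import *
np.set_printoptions(precision=4,suppress=True)
w=eyes.capture("wrist"); V,U=np.mgrid[:480,:640]
o=robot.observe(); R=cv2.Rodrigues(o["ee_rot"])[0]; p=o["position"]
for lo,hi in((305,340),(340,375),(400,440)):
    m=(V>=lo)&(V<hi)&(U>240)&(U<400)
    P=(world(w,m)-p)@R
    P=P[(abs(P[:,2]+.018)<.006)&(abs(P[:,1])<.03)]
    print(lo,len(P),np.median(P,0),np.percentile(P[:,1],[1,99]),P[:,0].max())
m=(V>=280)&(V<340)&(U>280)&(U<360); P=(world(w,m)-p)@R; P=P[abs(P[:,2]+.018)<.006]; print("rear x",np.percentile(P[:,0],[95,99,100]))
a=np.radians(11.37); c,s=np.cos(a),np.sin(a); O=np.array([.6360,.0264])
print("toolyaw",np.degrees(np.arctan2(-R[1,0],-R[0,0])))
for n,(x,y),z in(("pre",(-110-32,45),.020),("pre2",(-80-30,45),.0165),("home",(-57,45),.0155)):
    W=np.r_[O+np.array([c*x-s*y,s*x+c*y])/1000,z]; print(n,W,R.T@(W-p))
E
```

```text
305 4634 [ 0.0098 -0.0007 -0.0145] [-0.0263  0.0255] 0.016204739379804663
340 3912 [-0.006  -0.0007 -0.0144] [-0.0204  0.019 ] 0.0070312592323458515
400 3875 [-0.0367  0.0001 -0.0143] [-0.0193  0.0196] -0.025532903740771173
rear x [0.0188 0.0194 0.02  ]
toolyaw 11.431792112443114
pre [0.4879 0.0425 0.02  ] [0.2045 0.002  0.23  ]
pre2 [0.5193 0.0488 0.0165] [0.1725 0.002  0.2335]
home [0.5712 0.0593 0.0155] [0.1195 0.0019 0.2346]
```

Emit:
run_rows:
  deltas: {"sx":[0.06, 0.12, 0.18, 0.18, 0.18, 0.18, 0.18, 0.18, 0.18, 0.18, 0.18], "sy":[0.001, 0.002, 0.002, 0.002, 0.002, 0.002, 0.002, 0.002, 0.002, 0.002, 0.002], "sz":[0.02, 0.05, 0.08, 0.13, 0.18, 0.215, 0.228, 0.233, 0.233, 0.233, 0.233], "spin":[0, 0, 0, 0, 0, 0, 0, 0, 0, 0, 0], "finger_gap":[0.03, 0.03, 0.03, 0.03, 0.03, 0.03, 0.03, 0.03, 0.03, 0.03, 0.03]}

```text
clock: 7.75
position: [0.513, 0.0465, 0.0174]
ee_rot: [-0.311, 3.124, -0.0]
contact_force: [0.6, -0.5, 0.3]
grip_width: 0.0394
grip_force: 25.3
```

```bash
python3 - <<'E'
from h import *
c=eyes.capture("side"); cv2.imwrite("pics/side1.png",cv2.resize(c["color"][220:340,220:380],None,fx=4,fy=4,interpolation=cv2.INTER_CUBIC))
E
```

```text
(no output)
```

View pics/side1.png

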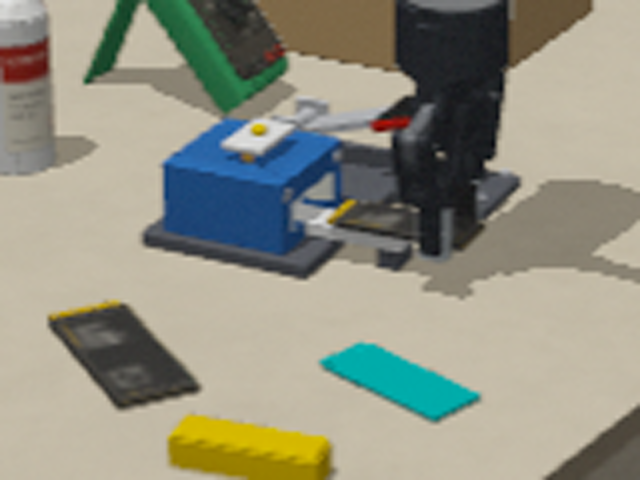

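The cell is above the rail with its gold end facing the funnel. Next I'll slide it in.

Emit:
run_rows:
  deltas: {"sx":[-0.008, -0.016, -0.024, -0.032, -0.04, -0.048, -0.054, -0.054], "sy":[0.001, 0.001, 0.001, 0.001, 0.001, 0.001, 0.001, 0.001], "sz":[0, 0, 0.0005, 0.001, 0.0015, 0.0015, 0.0015, 0.0015], "spin":[0, 0, 0, 0, 0, 0, 0, 0], "finger_gap":[0.03, 0.03, 0.03, 0.03, 0.03, 0.03, 0.03, 0.03]}

```text
clock: 8.8
position: [0.566, 0.0583, 0.015]
ee_rot: [-0.311, 3.125, 0.0]
contact_force: [0.9, 0.9, 1.8]
grip_width: 0.0397
grip_force: 25.5
```

Emit:
run_rows:
  deltas: {"sx":[-0.002, -0.004, -0.006, -0.007, -0.007], "sy":[0, 0, 0, 0, 0], "sz":[0, 0, 0, 0, 0], "spin":[0, 0, 0, 0, 0], "finger_gap":[0.03, 0.03, 0.03, 0.03, 0.03]}

```text
clock: 9.43
position: [0.5712, 0.0594, 0.0149]
ee_rot: [0.311, -3.124, 0.0]
contact_force: [-6.6, -1.0, 5.3]
grip_width: 0.0394
grip_force: 25.9
```

Emit:
run_rows:
  deltas: {"sx":[-0.001, -0.002, -0.002], "sy":[0, 0, 0], "sz":[0, 0, 0], "spin":[0, 0, 0], "finger_gap":[0.03, 0.03, 0.03]}

```text
clock: 9.8
position: [0.5713, 0.0594, 0.0149]
ee_rot: [0.31, -3.12, 0.001]
contact_force: [-14.9, -3.5, 11.8]
grip_width: 0.0393
grip_force: 26.3
```

It met the stop at the predicted home pose. Now to release and lift.

Emit:
run_rows:
  deltas: {"sx":[0, 0, 0, 0, 0, 0, 0, 0, 0, 0], "sy":[0, 0, 0, 0, 0, 0, 0, 0, 0, 0], "sz":[0, 0, 0, 0, 0, -0.03, -0.08, -0.13, -0.15, -0.15], "spin":[0, 0, 0, 0, 0, 0, 0, 0, 0, 0], "finger_gap":[0.07, 0.07, 0.07, 0.07, 0.07, 0.07, 0.07, 0.07, 0.07, 0.07]}

```text
clock: 11.05
position: [0.5746, 0.0599, 0.1661]
ee_rot: [-0.311, 3.123, -0.0]
contact_force: [-0.6, -0.7, -0.3]
grip_width: 0.07
grip_force: 0.0
```

```bash
python3 - <<'E'
from h import *
np.set_printoptions(precision=4,suppress=True)
w=eyes.capture("wrist"); c=eyes.capture("top"); s=eyes.capture("side")
cv2.imwrite("pics/after.png",np.hstack([cv2.resize(c["color"][190:260,270:365],(400,300)),cv2.resize(s["color"][230:330,220:350],(400,300))]))
hsv=cv2.cvtColor(c["color"],cv2.COLOR_BGR2HSV)
dark=(c["color"].max(2)<80); V,U=np.mgrid[:480,:640]
P=world(c,dark&(V>228)&(V<270)&(U>292)&(U<325)); P=P[(P[:,2]>.02)&(P[:,2]<.04)]
print(len(P), cv2.minAreaRect((P[:,:2]*1000).astype(np.float32)) if len(P)>5 else "")
o=robot.observe(); R=cv2.Rodrigues(o["ee_rot"])[0]; p=o["position"]
a=np.radians(11.37); cc,ss=np.cos(a),np.sin(a); O=np.array([.6360,.0264])
T=lambda x,y,z: np.r_[O+np.array([cc*x-ss*y,ss*x+cc*y])/1000,z/1000]
for n,q in(("home TCP",T(-56.5,45,15)),("cell rear",T(-76,45,29)),("rest",T(-50,-75,67)),("down",T(-55,-75,36))): print(n,q,R.T@(q-p))
E
```

```text
81 ((564.853759765625, 55.66349792480469), (21.751922607421875, 36.524070739746094), 9.999953269958496)
home TCP [0.5717 0.0594 0.015 ] [ 0.0007 -0.0003  0.1469]
cell rear [0.5526 0.0555 0.029 ] [ 0.0202 -0.0003  0.133 ]
rest [ 0.6018 -0.057   0.067 ] [-0.0056 -0.1203  0.0948]
down [ 0.5969 -0.058   0.036 ] [-0.0008 -0.1203  0.1258]
```

View pics/after.png

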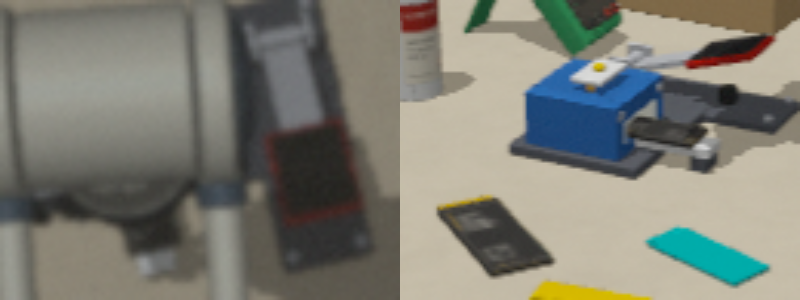

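The pictures show the cell in the slot and the pedal up. I'll check from the wrist viewpoint that it is fully home, closing the fingers on the way.

Emit:
run_rows:
  deltas: {"sx":[-0.01, -0.06, -0.115, -0.115, -0.115, -0.115], "sy":[0, 0, 0, 0, 0, 0], "sz":[-0.05, -0.085, -0.085, -0.085, -0.085, -0.085], "spin":[0, 0, 0, 0, 0, 0], "finger_gap":[0, 0, 0, 0, 0, 0]}

```text
clock: 11.95
position: [0.6857, 0.0824, 0.2509]
ee_rot: [-0.311, 3.125, -0.0]
contact_force: [-0.8, 0.3, 0.2]
grip_width: -0.0001
grip_force: 0.0
```

```bash
python3 - <<'E'
from h import *
np.set_printoptions(precision=4,suppress=True)
w=eyes.capture("wrist"); hsv=cv2.cvtColor(w["color"],cv2.COLOR_BGR2HSV)
cv2.imwrite("pics/wrist3.png",w["color"])
o=robot.observe(); R=cv2.Rodrigues(o["ee_rot"])[0]; p=o["position"]; print(p,o["grip_width"])
P=world(w,cv2.inRange(hsv,np.array((100,100,40)),np.array((130,255,255)))>0);P=P[(P[:,2]>.055)&(P[:,2]<.07)]
(x,y),_,an=cv2.minAreaRect((P[:,:2]*1000).astype(np.float32)); print("head",x,y,_,an)
a=np.radians(11.37); cc,ss=np.cos(a),np.sin(a); M=np.array([[cc,-ss],[ss,cc]])
O=np.array([x,y])/1000-M@[.025,.045]
A=world(w,w["z_map"]>0); A=np.c_[(A[:,:2]-O)@M,A[:,2]]*1000
S=lambda x0,x1,y0,y1,z0,z1: A[(A[:,0]>x0)&(A[:,0]<x1)&(A[:,1]>y0)&(A[:,1]<y1)&(A[:,2]>z0)&(A[:,2]<z1)]
for xx in range(-90,-30,3): q=S(xx,xx+3,36,54,15,40); print(xx,np.median(q[:,2]).round(1) if len(q) else None,end=" | ")
q=S(-74,-30,0,90,26.5,36); print("\ncell",np.percentile(q,[1,50,99],axis=0)); q=q[:,:2].astype(np.float32); print(cv2.minAreaRect(q))
q=S(-95,-10,-115,-35,40,95); print("pad",np.percentile(q,[1,50,99],axis=0))
E
```

```text
[0.6857 0.0824 0.2515] 0.000163875912843502
head 651.17236328125 75.58087158203125 (89.12017822265625, 89.43885040283203) 11.527023315429688
-90 24.2 | -87 24.5 | -84 24.5 | -81 24.4 | -78 25.4 | -75 29.1 | -72 29.7 | -69 29.5 | -66 29.6 | -63 29.7 | -60 29.6 | -57 29.7 | -54 29.5 | -51 29.8 | -48 29.6 | -45 29.7 | -42 29.7 | -39 29.8 | -36 29.5 | -33 29.7 | 
cell [[-73.5804  24.8996  27.578 ]
 [-52.2995  44.1808  29.5191]
 [-30.4581  63.7428  31.4278]]
((-52.105018615722656, 44.405517578125), (43.388851165771484, 40.33713150024414), 0.13539975881576538)
pad [[ -83.7339 -100.9018   52.1265]
 [ -51.3381  -72.2109   67.6929]
 [ -11.3911  -46.6496   76.7566]]
```

View pics/wrist3.png

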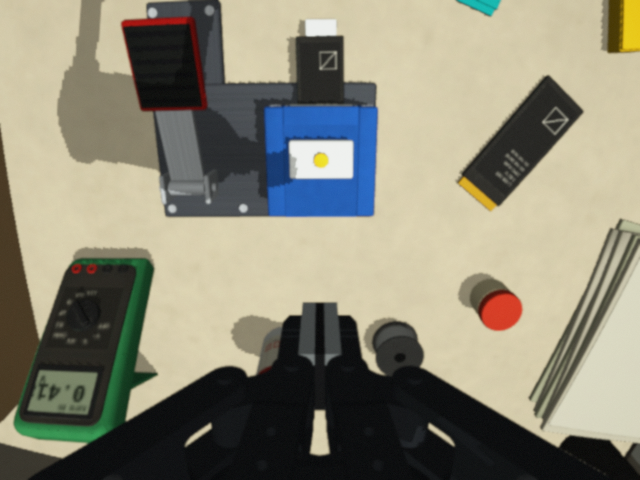

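The cell is home: its rear edge is at x ≈ -76 mm, it's aligned, and its top is at 29.6 mm. Next is the pedal, first to a point above the pad.

Emit:
run_rows:
  deltas: {"sx":[0.04, 0.08, 0.114, 0.114, 0.114, 0.114, 0.114, 0.114], "sy":[-0.04, -0.08, -0.12, -0.12, -0.12, -0.12, -0.12, -0.12], "sz":[0, 0.02, 0.06, 0.11, 0.15, 0.165, 0.165, 0.165], "spin":[0, 0, 0, 0, 0, 0, 0, 0], "finger_gap":[0, 0, 0, 0, 0, 0, 0, 0]}

```text
clock: 13.0
position: [0.5997, -0.0575, 0.0877]
ee_rot: [-0.311, 3.122, -0.002]
contact_force: [-0.4, 0.1, 0.1]
grip_width: -0.0002
grip_force: 0.0
```

Emit:
run_rows:
  deltas: {"sx":[0, 0, 0, 0, 0, 0, 0, 0], "sy":[0, 0, 0, 0, 0, 0, 0, 0], "sz":[0.012, 0.02, 0.028, 0.036, 0.043, 0.049, 0.053, 0.053], "spin":[0, 0, 0, 0, 0, 0, 0, 0], "finger_gap":[0, 0, 0, 0, 0, 0, 0, 0]}

```text
clock: 14.0
position: [0.5979, -0.0579, 0.0355]
ee_rot: [0.31, -3.126, 0.001]
contact_force: [-14.7, 0.9, 23.3]
grip_width: 0.0002
grip_force: 11.5
```

Emit:
run_rows:
  deltas: {"sx":[0, 0, 0, 0, 0, 0, 0, 0, 0], "sy":[0, 0, 0, 0, 0, 0, 0, 0, 0], "sz":[0.001, 0.001, 0.001, 0.001, 0.001, 0.001, 0.001, 0.001, 0.001], "spin":[0, 0, 0, 0, 0, 0, 0, 0, 0], "finger_gap":[0, 0, 0, 0, 0, 0, 0, 0, 0]}

```text
clock: 15.12
position: [0.598, -0.0578, 0.0354]
ee_rot: [0.311, -3.126, 0.001]
contact_force: [-16.8, 0.5, 26.5]
grip_width: -0.0001
grip_force: 13.2
```

```bash
python3 - <<'E'
from h import *
s=eyes.capture("side")
cv2.imwrite("pics/press.png",cv2.resize(s["color"][220:320,230:370],(700,500)))
E
```

```text
(no output)
```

View pics/press.png

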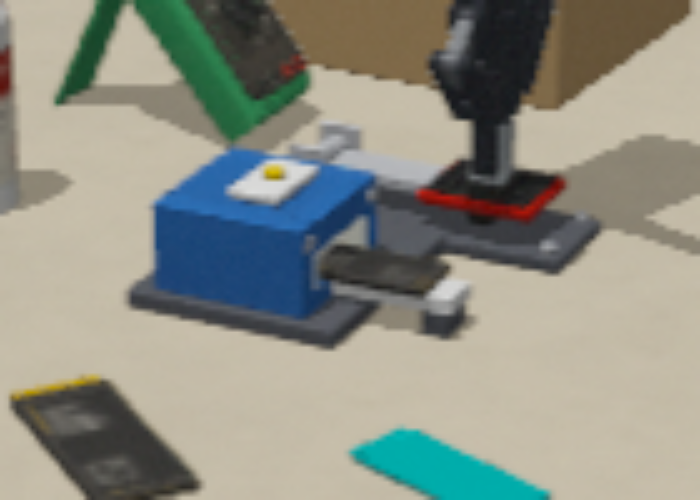

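The pedal is level at its stop, the carrier has sunk, and the cell is still in place. I'll raise the gripper gently and check again.

Emit:
run_rows:
  deltas: {"sx":[0, 0, 0, 0, 0, 0, 0, -0.05, -0.1, -0.114, -0.114, -0.114], "sy":[0, 0, 0, 0, 0, 0, 0, 0.04, 0.08, 0.12, 0.12, 0.12], "sz":[-0.008, -0.018, -0.028, -0.04, -0.07, -0.11, -0.15, -0.19, -0.21, -0.217, -0.217, -0.217], "spin":[0, 0, 0, 0, 0, 0, 0, 0, 0, 0, 0, 0], "finger_gap":[0, 0, 0, 0, 0, 0, 0, 0, 0, 0, 0, 0]}

```text
clock: 16.68
position: [0.6862, 0.0824, 0.2464]
ee_rot: [0.311, -3.123, 0.001]
contact_force: [-0.0, -0.7, -0.9]
grip_width: 0.0001
grip_force: 0.0
```

```bash
python3 - <<'E'
from h import *
np.set_printoptions(precision=4,suppress=True)
w=eyes.capture("wrist")
a=np.radians(11.37); cc,ss=np.cos(a),np.sin(a); M=np.array([[cc,-ss],[ss,cc]]); O=np.array([.6357,.0265])
A=world(w,w["z_map"]>0); A=np.c_[(A[:,:2]-O)@M,A[:,2]]*1000
S=lambda x0,x1,y0,y1,z0,z1: A[(A[:,0]>x0)&(A[:,0]<x1)&(A[:,1]>y0)&(A[:,1]<y1)&(A[:,2]>z0)&(A[:,2]<z1)]
for xx in range(-84,-66,2): q=S(xx,xx+2,36,54,15,40); print(xx,np.median(q[:,2]).round(1),end=" | ")
q=S(-74,-30,0,90,26.5,36); print("\ncell",cv2.minAreaRect(q[:,:2].astype(np.float32)))
q=S(-95,-10,-115,-35,40,95); print("pad",np.percentile(q,[1,50,99],axis=0)); print(robot.observe()["contact_force"])
E
```

```text
-84 24.4 | -82 24.6 | -80 24.3 | -78 24.8 | -76 29.1 | -74 29.1 | -72 29.6 | -70 29.5 | -68 29.7 | 
cell ((-51.98305892944336, 44.675872802734375), (44.41258239746094, 40.33226776123047), 1.001503586769104)
pad [[ -83.4968 -100.8609   52.1229]
 [ -51.2762  -72.1629   67.6246]
 [ -11.4917  -46.6444   76.8836]]
[ 0.3546 -0.0712 -0.522 ]
```

```bash
python3 -c "
from plant import robot
print(robot.hand_in())"
```

```text
the job is handed in; nothing more can be done
None
```

The job is handed in at about 17 s of the 51 s limit: the cell is fully home in the tester slot and released, the pedal was held at its stop for about a second and came back up, and the arm stayed clear of the phone, mug, jar and tape; the hand-in call returned no verdict.

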